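# Stand the spoon and spatula in the tilting utensil cup

### The job

Put the bamboo spoon and the blue spatula away standing up: slide both along their tray lanes, handle first, fully home into the steel cup while it lies on its side, then push the red lever bar over until the cup stands fully upright with both standing in it. Leave the jars, the tea strainer and the pepper mill where they are.

Things in the scene. Friction and masses are not known exactly. Their poses are not given: they have to be found in the camera images.
- holder: Fixed white tray and steel bracket. Origin on the table below the middle of the cup's hinge (axis 30 mm up); x along the hinge, y from the hinge along the tray, z up. Tray: y 101 to 355 mm, floor top at z 15, two lanes 44 mm wide centred at x -23.5 and +23.5, walls 3 mm thick, 10 mm above the floor, open at both ends. Bracket plates at x +-54.5, 48 mm high.
- cup (a joint): Tilt of the cup about the hinge: 0 lying, its mouth facing the tray; 1.571 fully upright, at its stop. Stiff hinge: near upright it stays, lower down it falls back. Takes about 6 N on the lever bar.
- cup_floor (a point): Centre of the steel cup's inner floor, 8 mm behind the hinge axis. z points out of the mouth (along holder y when lying, up when upright), x along the hinge. Two compartments side by side along x, each 44 mm wide, 36 mm across y, 95 mm deep, walls and divider 3 mm; each lines up with a tray lane, its lower wall 3 mm below the tray floor.
- lever_bar (a point): Middle of the red lever bar on the cup: a free-turning sleeve, 16 mm thick, 66 mm long, along the hinge, 113 mm to the holder's -x side, 100 mm from the hinge axis. Cup lying: at holder y +71, height 101 mm; a push towards holder -y carries it over (130 mm high midway) to y -71, height 101 mm, cup upright. A steel arm 10 mm thick holds its end nearest the cup.
- spoon: Loose bamboo spoon, 200 mm long, lying in one lane (either one). Origin mid-length on its underside; y runs from handle end to head, z up as it lies. Handle 12 mm round, head 40 mm wide (last 55 mm), 9 mm thick, round end.
- spoon_foot (a point): Handle end of the spoon, 6 mm above its underside.
- spoon_head (a point): Tip of the spoon's head, 5 mm above its underside.
- spatula: Loose spatula with a steel handle and a blue head, 200 mm long, lying in the other lane. Origin mid-length on its underside; y runs from handle end to head. Handle 12 mm round, head 40 mm wide, 60 mm long, 10 mm thick, square end.
- spatula_foot (a point): Handle end of the spatula, 6 mm above its underside.
- spatula_head (a point): Middle of the spatula's head end, 5 mm above its underside.
- jar_a: Amber jar with red lid, 68 mm wide, 105 mm high; origin under its centre. Bystander.
- jar_b: Second amber jar, the same. Bystander.
- strainer: Steel tea strainer, bowl 72 mm wide, 30 mm high, origin under the bowl, handle 130 mm along its x. Bystander.
- mill: Dark wooden pepper mill, 52 mm wide, 128 mm high; origin under its centre. Bystander.
Things that resemble listed ones, but are neither listed nor needed, are in the scene too. There is more than one size of the spoon; the one meant has the size given above.

How it is judged:
On the way:
1. with the cup lying, both handles have been slid home into it: each handle end within 20 mm of the cup's floor (value of joint cup below 0.2 rad and z of spoon_foot in the frame of cup_floor between -0.006 and 0.02 m and x of spoon_foot in the frame of cup_floor between -0.047 and 0.047 m and y of spoon_foot in the frame of cup_floor between -0.02 and 0.02 m and z of spatula_foot in the frame of cup_floor between -0.006 and 0.02 m and x of spatula_foot in the frame of cup_floor between -0.047 and 0.047 m and y of spatula_foot in the frame of cup_floor between -0.02 and 0.02 m), for 0.2 s.
At the end, for the whole second after the job is handed in: The cup stands upright (joint above 1.47 rad), and the spoon and the spatula stand in it at rest, handle down: handle ends within 18 mm of the cup's floor, inside its walls, each leaning less than 0.5 rad from vertical (value of joint cup above 1.47 rad and z of spoon_foot in the frame of cup_floor between -0.006 and 0.018 m and x of spoon_foot in the frame of cup_floor between -0.047 and 0.047 m and y of spoon_foot in the frame of cup_floor between -0.02 and 0.02 m and z of spatula_foot in the frame of cup_floor between -0.006 and 0.018 m and x of spatula_foot in the frame of cup_floor between -0.047 and 0.047 m and y of spatula_foot in the frame of cup_floor between -0.02 and 0.02 m and angle between each of spoon, spatula's own y axis and vertical below 0.5 rad and linear speed of each of spoon, spatula below 0.03 m/s); the robot touches nothing.
It fails at once if an amber jar is moved more than 30 mm or knocked over (distance of jar_a from where it was at the start of the episode above 0.03 m or angle between jar_a's own z axis and vertical above 0.5 rad).
It fails at once if an amber jar is moved more than 30 mm or knocked over (distance of jar_b from where it was at the start of the episode above 0.03 m or angle between jar_b's own z axis and vertical above 0.5 rad).
It fails at once if the tea strainer is moved more than 30 mm or knocked over (distance of strainer from where it was at the start of the episode above 0.03 m or angle between strainer's own z axis and vertical above 0.5 rad).
It fails at once if the pepper mill is moved more than 30 mm or knocked over (distance of mill from where it was at the start of the episode above 0.03 m or angle between mill's own z axis and vertical above 0.5 rad).
It also fails if it takes over 59 s, if anything falls off the work surface, if the arm or the gripper's body presses on something with over 40 N, if the wrist force passes 120 N, or if a joint passes its speed limit or range.

### The arm

A 6-joint arm with a two-finger parallel gripper is mounted at the origin on the work surface. World frame = base frame: x ahead of the robot, y to its left, z up, the work surface at z = 0. Lengths are in m, angles in rad, forces in N, time in s.
With the tool pointing down it reaches from about 0.35 to 0.95 m from the base axis. Payload 17.4 kg.
Tool frame: the origin (TCP) lies at the very end of the fingers, on their centre line; the grasp point (between the pads) lies 19 mm behind it (env.tcp_to_grasp is the distance from the TCP to the grasp point, in m); z points along the fingers, y is the line along which they close (so a half turn about z gives the same grasp; the last joint's range is limited). The gripper opens to 93 mm and grips with 3 to 60 N. Pads are 15 mm wide; open, the fingers measure 128 mm over their backs; the gripper's body (75 mm by 188 mm) begins 65 mm behind the grasp point.
Start: joints at [1.108, 0.116, 1.442, -0, 1.584, -0.038], TCP at [0.278, 0.615, 0.219] pointing down, gripper open.
Joint ranges: [-2.83, 2.83], [-0.83, 2.19], [0.07, 2.5], [-1.14, 4.28], [0.01, 3], [-2.97, 2.97]. Speed limits (rad/s): [1.89, 1.89, 2.22, 3.14, 3.14, 3.14].

### API

Orientations are given as a 3x3 rotation matrix whose columns are the frame's x, y, z axes.
In Python, from workcell import env, eyes, sign_off gives the robot as it stands.
- The arm moves only by the tool send_rows, never from a script. Its argument "plan" is a list of rows, each a list of 7 numbers: the shift along the tool's x, y, z scaled (see below), then the turn, a rotation vector about the tool's x, y, z scaled (see below), then the opening, from -1 (shut) to 1 (fully open). A call has 1 to 20 rows; each row shifts and turns the commanded pose from where the row before left it, along the tool's axes as they then stand; what a row does not reach is not made up. The controller multiplies each number of a shift by 0.025 m and each number of a turn by 0.15 rad. A row lasts 1/10 s, in which the tool goes at most 50 mm and 8.59 degrees, less where a joint would pass 70% of its speed; a pose out of reach is approached as far as the arm can. A call with a number of a shift or a turn outside -1 to 1 is refused whole. A call with a gripper value outside its range is refused whole. The fingers move at their own pace and stop on an object; "newtons" is the grip in N (left out, the last holds). Time passes only in rows, so rows that do not move let the fingers close. It gives the time, the measured TCP pose, the force, the opening and the grip force at its end, in the units of the state.
- env.read_state(): the state, without advancing time (a new reading comes with each control period).
- eyes.camera(name): name is "scene" or "top"; returns the picture (384x512x3 uint8, blue, green, red); there is no depth.
- eyes.get_calibration(name): a dict with "vertical_fov" (degrees; the focal length in pixels is half the picture's height over the tangent of half this angle, whatever the lens; pixels are square), "cx", "cy" (the principal point, pixels), "rvec" (rotation vector, rad) and "tvec" (3), from world to camera coordinates, as OpenCV has them. Camera axes: x right, y down, z forward; pixel columns grow to the right and rows downward; lengths in m; the calibration is good to about 2 mm. A picture is of the moment at which its call begins. get_calibration takes no time and is no camera call.
- sign_off(): hands the job in; it is judged then, once.
The state is a dict: "time_s": time; "joints": joint angles; "qvel": joint speeds; "joint_efforts": joint torques, N m; "ee_pos": TCP position; "tool_rot": TCP orientation; "force": force on the tool from outside, world axes, zero at the start; "torque": the same for the moment, N m; "grip_width": finger opening in m; "gripper_force": force on a finger pad.
Only numpy, scipy, OpenCV 4.12 (cv2) and the standard library are available. Lean on these libraries where they do the work, as an engineer would, in place of code of your own. Each camera call takes 0.05 s, during which the arm holds its last target. There are 200 camera calls.

## Working session

There is one attempt and no reset: what is moved stays moved. The work goes in short steps, Python scripts to look and compute and a tool call to move; the robot and the scene stay as the last step left them, time stands still between calls to the robot, and variables do not carry over. Pictures are saved under pics/ and viewed, at most 10 in all, crops included, and the job is handed in when it is done.

Besides the shell and the picture viewer there is one more tool, called after "Call:" by a JSON object that holds its "name" and its "arguments". send_rows: Moves the arm, as the interface text tells. Its arguments: {"type":"object","properties":{"plan":{"type":"array","items":{"type":"array","items":{"type":"number"}}},"newtons":{"type":"number"}},"required":["plan"]}

```bash
mkdir -p pics
python3 - <<'E'
from workcell import env, eyes
import cv2
for n in("scene","top"):
    cv2.imwrite(f"pics/{n}0.png",cv2.resize(eyes.camera(n),(800,600),interpolation=cv2.INTER_CUBIC)); print(n,eyes.get_calibration(n))
print(env.read_state())
E
```

```text
scene {'vertical_fov': 55.1678597294437, 'cx': 249.55981685002962, 'cy': 196.7923428562254, 'rvec': array([ 1.00475142,  2.65046544, -0.76520036]), 'tvec': array([ 0.382457  , -0.24905949,  1.53630082])}
top {'vertical_fov': 52.55255559589014, 'cx': 250.34604374307813, 'cy': 193.20850594142, 'rvec': array([ 2.13313854, -2.14987128,  0.12721203]), 'tvec': array([0.00206878, 0.54149688, 1.14398509])}
{'time_s': 0.1, 'joints': array([ 1.10818632e+00,  1.16406309e-01,  1.44219259e+00, -1.12072318e-05,
        1.58401973e+00, -3.78310484e-02]), 'qvel': array([ 0.00143893, -0.00224201, -0.00031497,  0.00209562, -0.00045356,
        0.0003367 ]), 'joint_efforts': array([ 5.72682238e-04, -7.22889805e+01, -6.23865867e+01,  7.81599968e-02,
        2.28081224e-02, -7.81875156e-05]), 'ee_pos': array([0.27812585, 0.61482838, 0.21800404]), 'tool_rot': array([[-9.11129788e-01,  4.12119291e-01, -4.47849162e-04],
       [ 4.12119533e-01,  9.11129320e-01, -9.23136676e-04],
       [ 2.76060708e-05, -1.02566471e-03, -9.99999474e-01]]), 'force': array([0.21365712, 0.28150792, 0.11610638]), 'torque': array([-0.02888739,  0.00469274, -0.00678951]), 'gripper_force': 0.0, 'grip_width': 0.09298288887891958}
```

View pics/top0.png

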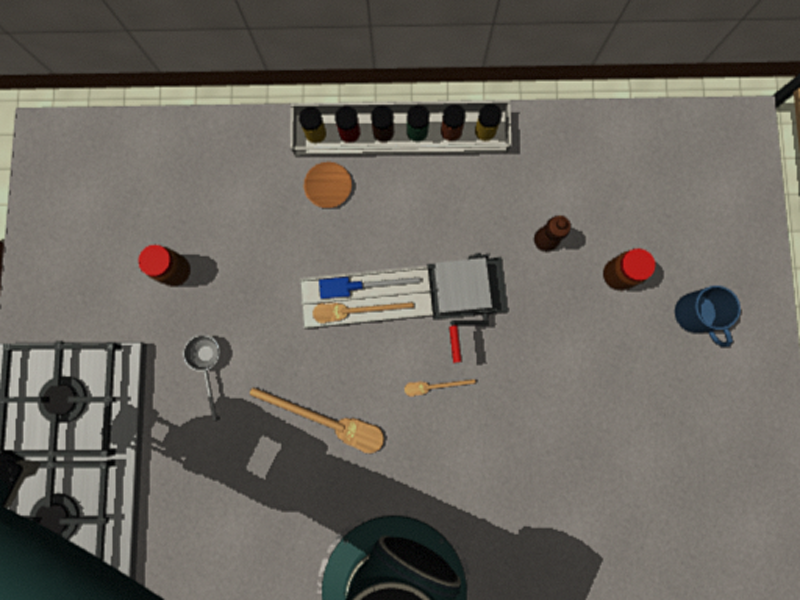

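View pics/scene0.png

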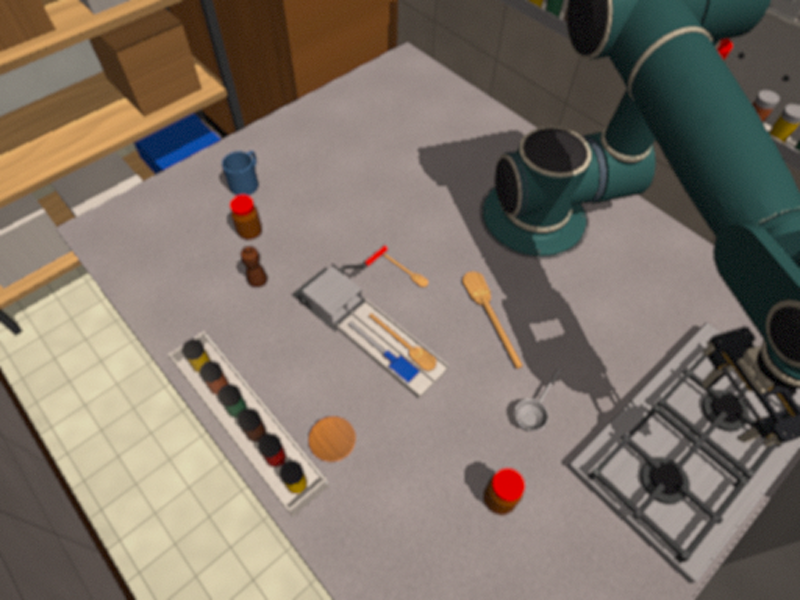

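The top view shows the tray at about (302–431, 265–328) and the cup at (460,287), with the red lever bar at (455,343). There are three spoons: large at (320,420), small at (440,385) and medium at (365,310). The medium one lies in a lane and fits 200 mm, so I'll confirm it in a crop and measure it.

```bash
cat > h.py <<'E'
from workcell import env, eyes
import cv2, numpy as np
def cal(n):
    c=eyes.get_calibration(n); f=192/np.tan(np.radians(c['vertical_fov']/2))
    return np.array([[f,0,c['cx']],[0,f,c['cy']],[0,0,1]]),cv2.Rodrigues(c['rvec'])[0],c['tvec']
def w(n,u,v,z):
    K,R,t=cal(n); d=R.T@np.linalg.inv(K)@[u,v,1]; o=-R.T@t
    return o+d*(z-o[2])/d[2]
def px(n,P):
    K,R,t=cal(n); return cv2.projectPoints(np.float64(P).reshape(-1,3),cv2.Rodrigues(R)[0],t,K,None)[0][:,0]
def crop(n,name,x0,y0,x1,y1,s):
    cv2.imwrite(name,cv2.resize(eyes.camera(n)[y0:y1,x0:x1],None,fx=s,fy=s,interpolation=cv2.INTER_CUBIC))
E
python3 - <<'E'
from h import *
crop("top","pics/c1.png",185,155,335,255,5)
print(w("top",210,177,.015),-cal("top")[1].T@cal("top")[2])
E
```

```text
[0.59676723 0.12379159 0.015     ] [ 0.37967365 -0.02360429  1.20715194]
```

View pics/c1.png

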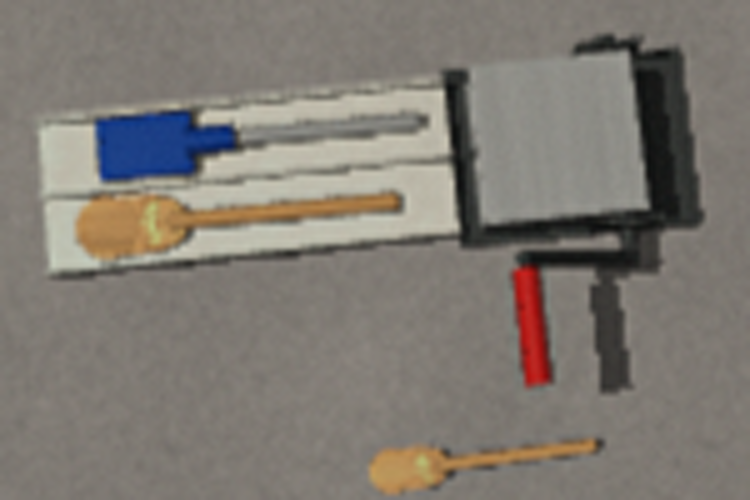

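The crop shows the spatula in the upper lane (its head end at 98,150 and handle end at 427,122). The medium spoon is in the lower lane (head tip at 77,228, handle end at 401,202). The smaller loose spoon is at the bottom and is a decoy. The lever bar runs from (526,267) to (539,384).

```bash
cat >> h.py <<'E'
def H2w(h,P):
    c,s=np.cos(h[2]),np.sin(h[2]); P=np.atleast_2d(P)
    return np.c_[h[0]+c*P[:,0]-s*P[:,1],h[1]+s*P[:,0]+c*P[:,1],P[:,2]]
def w2H(h,P):
    c,s=np.cos(h[2]),np.sin(h[2]); d=np.asarray(P)[:2]-h[:2]
    return np.round([c*d[0]+s*d[1],-s*d[0]+c*d[1]],4)
E
python3 - <<'E'
from h import *
from scipy.optimize import least_squares
P=np.array([[48.5,355,25],[-48.5,355,25],[-48.5,101,25],[0,355,25],[-80,71,101],[-146,71,101]])/1e3
U=np.array([[38,123],[50,275],[463,238],[44,198],[526,267],[539,384]])/5+[185,155]
r=least_squares(lambda h:(px("top",H2w(h,P))-U).ravel(),[.6,-.2,0],loss='soft_l1')
h=r.x;print(h,r.fun.round(2))
def q(u,v,z):return w("top",185+u/5,155+v/5,z)
for n,a in dict(spoonhead=(77,228,.02),spoonfoot=(401,202,.021),spathead=(98,147,.02),spatfoot=(427,122,.021)).items():
    p=q(*a);print(n,p.round(4),w2H(h,p))
print("spoon small",np.linalg.norm(q(371,472,.005)-q(603,443,.005)))
print("mill base",w("top",548/1.5625,240/1.5625,0).round(3),"jarb",w("top",620/1.5625,277/1.5625,0).round(3))
print("rot",np.round(env.read_state()['tool_rot'],3))
K=px("scene",H2w(h,P));print((K*1.5625).round())
E
```

```text
[ 0.572824   -0.18088124  0.09147947] [-0.2  -0.44 -0.15  0.26 -0.1  -0.6  -0.18  0.02  0.29  0.43  0.31  0.17]
spoonhead [0.5223 0.1523 0.02  ] [-0.0199  0.3364]
spoonfoot [ 0.5365 -0.0475  0.021 ] [-0.024   0.1361]
spathead [0.5727 0.1398 0.02  ] [0.0292 0.3193]
spatfoot [ 0.5863 -0.0642  0.021 ] [0.0241 0.115 ]
spoon small 0.14299522690264582
mill base [ 0.67 -0.32  0.  ] jarb [ 0.593 -0.46   0.   ]
rot [[-0.911  0.412 -0.   ]
 [ 0.412  0.911 -0.001]
 [ 0.    -0.001 -1.   ]]
[[418. 391.]
 [447. 361.]
 [365. 295.]
 [433. 376.]
 [365. 261.]
 [384. 245.]]
```

Call:
{"name": "send_rows", "arguments": {"plan": [[0,0,0,0,0,-0.86,-1],[0,0,0,0,0,-0.86,-1],[0,0,0,0,0,-0.86,-1],[0,0,0,0,0,-0.86,-1],[0,0,0,0,0,0,-1],[0,0,0,0,0,0,-1],[0,0,0,0,0,0,-1],[0,0,0,0,0,0,-1]]}}

```text
time_s: 0.95
ee_pos: [0.2782, 0.615, 0.2186]
tool_rot: [[-0.996, -0.089, -0.0], [-0.089, 0.996, -0.0], [0.0, -0.0, -1.0]]
force: [-0.5, -0.3, 0.5]
grip_width: 0.0337
gripper_force: 0.0
```

```bash
cat >> h.py <<'E'
h=np.array([.572824,-.18088,.09148])
def st():
    s=env.read_state(); R=s['tool_rot']
    print(s['time_s'],"H",w2H(h,s['ee_pos']),"z",round(s['ee_pos'][2],4),"yaw err",round(np.arctan2(-R[0,1],R[1,1])-h[2],4),"tilt",R[:2,2].round(4),"F",s['force'].round(1),"w",round(s['grip_width'],4))
E
python3 - <<'E'
from h import *
st()
for n,a in dict(jar_a=(178,270),strainer=(203,352),strh=(215,418)).items():
    p=w("top",a[0]/1.5625,a[1]/1.5625,0);print(n,p.round(3),w2H(h,p))
E
```

```text
0.95 H [-0.2207  0.8195] z 0.2186 yaw err -0.0022 tilt [-0.0001 -0.0001] F [-0.5 -0.3  0.5] w 0.0337
jar_a [0.616 0.432 0.   ] [0.0991 0.6062]
strainer [0.449 0.375 0.   ] [-0.0724  0.5645]
strh [0.319 0.346 0.   ] [-0.2041  0.5481]
```

Call:
{"name": "send_rows", "arguments": {"plan": [[-0.54,-0.97,0,0,0,0,-1],[-0.54,-0.97,0,0,0,0,-1],[-0.54,-0.97,0,0,0,0,-1],[-0.54,-0.97,0,0,0,0,-1],[-0.54,-0.97,0,0,0,0,-1],[-0.54,-0.97,0,0,0,0,-1],[-0.54,-0.97,0,0,0,0,-1],[-0.54,-0.97,0,0,0,0,-1],[-0.54,-0.97,0,0,0,0,-1],[-0.54,-0.97,0,0,0,0,-1],[-0.54,-0.97,0,0,0,0,-1],[-0.54,-0.97,0,0,0,0,-1],[-0.54,-0.97,0,0,0,0,-1],[-0.54,-0.97,0,0,0,0,-1],[-0.54,-0.97,0,0,0,0,-1],[-0.54,-0.97,0,0,0,0,-1],[-0.54,-0.97,0,0,0,0,-1],[-0.54,-0.97,0,0,0,0,-1],[0,0,0,0,0,0,-1],[0,0,0,0,0,0,-1]]}}

```text
time_s: 2.95
ee_pos: [0.56, 0.2023, 0.2186]
tool_rot: [[-0.996, -0.089, -0.0], [-0.089, 0.996, 0.0], [0.0, 0.0, -1.0]]
force: [0.6, 0.3, -1.1]
grip_width: 0.0002
gripper_force: 0.0
```

```bash
python3 -c "
from h import *
st()"
```

```text
2.95 H [0.0222 0.3827] z 0.2186 yaw err -0.0022 tilt [-0.0002  0.0002] F [ 0.6  0.3 -1.1] w 0.0002
```

Call:
{"name": "send_rows", "arguments": {"plan": [[-0.05,0,1,0,0,0,-1],[0,0,1,0,0,0,-1],[0,0,1,0,0,0,-1],[0,0,1,0,0,0,-1],[0,0,1,0,0,0,-1],[0,0,1,0,0,0,-1],[0,0,1,0,0,0,-1],[0,0,0.5,0,0,0,-1],[0,0,0.5,0,0,0,-1],[0,0,0,0,0,0,-1],[0,-0.5,0,0,0,0,-1],[0,-0.5,0,0,0,0,-1],[0,-0.4,0,0,0,0,-1],[0,-0.4,0,0,0,0,-1],[0,-0.4,0,0,0,0,-1],[0,-0.4,0,0,0,0,-1],[0,-0.4,0,0,0,0,-1],[0,-0.4,0,0,0,0,-1],[0,-0.4,0,0,0,0,-1],[0,0,0,0,0,0,-1]]}}

```text
time_s: 4.95
ee_pos: [0.57, 0.1068, 0.0187]
tool_rot: [[-0.996, -0.09, 0.0], [-0.09, 0.996, -0.0], [-0.0, -0.0, -1.0]]
force: [-0.8, -0.0, 0.2]
grip_width: 0.0005
gripper_force: 0.1
```

```bash
python3 -c "
from h import *
st()
crop('scene','pics/s1.png',170,150,320,260,5)"
```

```text
4.95 H [0.0235 0.2867] z 0.0187 yaw err -0.0012 tilt [ 0.0001 -0.0003] F [-0.8 -0.   0.2] w 0.0005
```

View pics/s1.png

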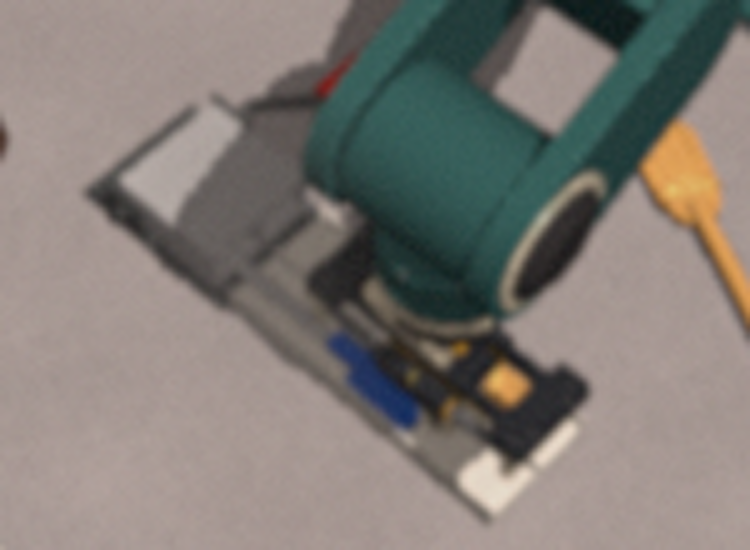

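The spatula is moving in its lane: the blue head's outer end corner is at crop (415,425) and the fingers are behind it. I'll check its y.

```bash
python3 -c "
from h import *
print(w2H(h,w('scene',170+415/5,150+427/5,.02)))"
```

```text
[0.0404 0.2809]
```

Call:
{"name": "send_rows", "arguments": {"plan": [[0,-0.4,0,0,0,0,-1],[0,-0.4,0,0,0,0,-1],[0,-0.4,0,0,0,0,-1],[0,-0.4,0,0,0,0,-1],[0,-0.4,0,0,0,0,-1],[0,-0.4,0,0,0,0,-1],[0,-0.3,0,0,0,0,-1],[0,-0.3,0,0,0,0,-1],[0,0,0,0,0,0,-1],[0,0,0,0,0,0,-1]]}}

```text
time_s: 6.0
ee_pos: [0.5767, 0.0332, 0.0186]
tool_rot: [[-0.996, -0.091, -0.0], [-0.091, 0.996, 0.0], [0.0, 0.0, -1.0]]
force: [-0.6, -1.3, -0.3]
grip_width: 0.0006
gripper_force: 0.0
```

```bash
python3 -c "
from h import *
st()
crop('scene','pics/s2.png',170,150,320,260,5)"
```

```text
6.0 H [0.0234 0.2128] z 0.0186 yaw err -0.0006 tilt [-0.0001  0.    ] F [-0.6 -1.3 -0.3] w 0.0006
```

View pics/s2.png

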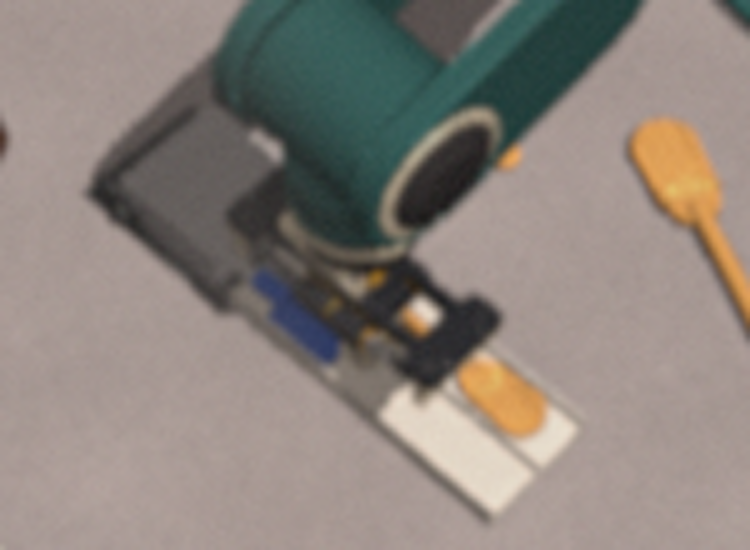

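The spatula head's end corner is now at crop (340,360), and the spoon lies undisturbed with its tip at (535,435).

```bash
python3 -c "
from h import *
print(w2H(h,w('scene',170+339/5,150+361/5,.02)))
print(w2H(h,w('scene',170+535/5,150+435/5,.02)))"
```

```text
[0.0393 0.2069]
[-0.0118  0.3451]
```

Call:
{"name": "send_rows", "arguments": {"plan": [[0,-0.08,0,0,0,0,-1],[0,-0.08,0,0,0,0,-1],[0,0,0,0,0,0,-1]]}}

```text
time_s: 6.35
ee_pos: [0.577, 0.0292, 0.0186]
tool_rot: [[-0.996, -0.091, -0.0], [-0.091, 0.996, -0.0], [0.0, -0.0, -1.0]]
force: [0.4, 0.0, 1.2]
grip_width: 0.0006
gripper_force: 0.1
```

Call:
{"name": "send_rows", "arguments": {"plan": [[0,-0.06,0,0,0,0,-1],[0,0,0,0,0,0,-1]]}}

```text
time_s: 6.55
ee_pos: [0.5772, 0.028, 0.0187]
tool_rot: [[-0.996, -0.091, -0.0], [-0.091, 0.996, 0.001], [-0.0, 0.001, -1.0]]
force: [-0.8, 1.2, 0.7]
grip_width: 0.0004
gripper_force: 1.1
```

Call:
{"name": "send_rows", "arguments": {"plan": [[0,-0.06,0,0,0,0,-1],[0,0,0,0,0,0,-1]]}}

```text
time_s: 6.75
ee_pos: [0.5772, 0.0274, 0.0187]
tool_rot: [[-0.996, -0.091, -0.0], [-0.091, 0.996, 0.002], [0.0, 0.002, -1.0]]
force: [-1.3, 11.9, 1.0]
grip_width: 0.0006
gripper_force: 4.5
```

Call:
{"name": "send_rows", "arguments": {"plan": [[0,0.4,0,0,0,0,-1],[0,0,-1,0,0,0,-1],[0,0,-1,0,0,0,-1],[0.27,0.93,0,0,0,0,-1],[0.27,0.93,0,0,0,0,-1],[0.27,0.93,0,0,0,0,-1],[0.27,0.93,0,0,0,0,-1],[0.27,0.93,0,0,0,0,-1],[0.27,0.93,0,0,0,0,-1],[0.27,0.93,0,0,0,0,-1],[0,0,0,0,0,0,-1],[0,0,0,0,0,0,-1]]}}

```text
time_s: 7.95
ee_pos: [0.5144, 0.1942, 0.0687]
tool_rot: [[-0.996, -0.092, 0.0], [-0.092, 0.996, -0.0], [-0.0, -0.0, -1.0]]
force: [0.1, -0.5, 0.1]
grip_width: 0.0006
gripper_force: 0.0
```

```bash
python3 -c "
from h import *
st()"
```

```text
7.95 H [-0.0239  0.3789] z 0.0687 yaw err 0.0009 tilt [ 0.0002 -0.0005] F [ 0.1 -0.5  0.1] w 0.0006
```

Call:
{"name": "send_rows", "arguments": {"plan": [[0,0,1,0,0,0,-1],[0,0,0.5,0,0,0,-1],[0,0,0.5,0,0,0,-1],[0,0,0,0,0,0,-1],[0,-0.4,0,0,0,0,-1],[0,-0.4,0,0,0,0,-1],[0,-0.4,0,0,0,0,-1],[0,-0.4,0,0,0,0,-1],[0,-0.4,0,0,0,0,-1],[0,-0.4,0,0,0,0,-1],[0,-0.4,0,0,0,0,-1],[0,-0.4,0,0,0,0,-1],[0,-0.4,0,0,0,0,-1],[0,-0.4,0,0,0,0,-1],[0,-0.4,0,0,0,0,-1],[0,-0.4,0,0,0,0,-1],[0,-0.4,0,0,0,0,-1],[0,-0.4,0,0,0,0,-1],[0,-0.4,0,0,0,0,-1],[0,0,0,0,0,0,-1]]}}

```text
time_s: 9.95
ee_pos: [0.5283, 0.0433, 0.0186]
tool_rot: [[-0.996, -0.09, -0.0], [-0.09, 0.996, -0.001], [0.0, -0.0, -1.0]]
force: [1.3, -0.3, 2.4]
grip_width: 0.0005
gripper_force: 0.7
```

```bash
python3 -c "
from h import *
st()
crop('scene','pics/s3.png',170,150,320,260,5)"
```

```text
9.95 H [-0.0239  0.2273] z 0.0186 yaw err -0.0011 tilt [-0.0001 -0.0005] F [ 1.3 -0.3  2.4] w 0.0005
```

View pics/s3.png

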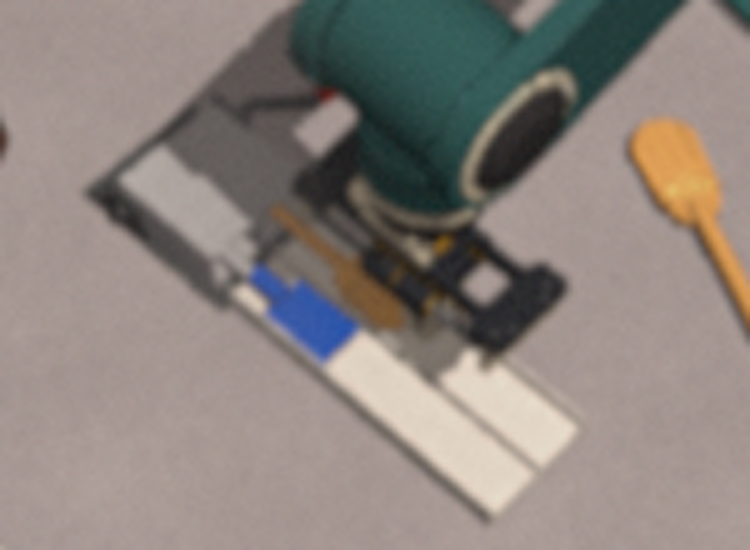

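The spatula is home, its head at crop (310,320). The spoon is entering straight, with its tip near (395,325). I'll creep to contact.

Call:
{"name": "send_rows", "arguments": {"plan": [[0,-0.3,0,0,0,0,-1],[0,-0.3,0,0,0,0,-1],[0,0,0,0,0,0,-1]]}}

```text
time_s: 10.3
ee_pos: [0.5295, 0.0288, 0.0184]
tool_rot: [[-0.996, -0.091, -0.0], [-0.091, 0.996, -0.0], [0.0, -0.0, -1.0]]
force: [0.4, -0.5, -0.1]
grip_width: 0.0005
gripper_force: 0.0
```

Call:
{"name": "send_rows", "arguments": {"plan": [[0,-0.1,0,0,0,0,-1],[0,0,0,0,0,0,-1]]}}

```text
time_s: 10.5
ee_pos: [0.5297, 0.027, 0.0185]
tool_rot: [[-0.996, -0.091, -0.0], [-0.091, 0.996, -0.0], [0.0, -0.0, -1.0]]
force: [-1.0, 0.2, 0.2]
grip_width: 0.0004
gripper_force: 0.0
```

Call:
{"name": "send_rows", "arguments": {"plan": [[0,-0.06,0,0,0,0,-1],[0,0,0,0,0,0,-1]]}}

```text
time_s: 10.7
ee_pos: [0.5299, 0.0257, 0.0186]
tool_rot: [[-0.996, -0.091, -0.0], [-0.091, 0.996, -0.0], [0.0, -0.0, -1.0]]
force: [0.7, 0.0, -0.4]
grip_width: 0.0002
gripper_force: 0.0
```

```bash
python3 -c "
from h import *
st()"
```

```text
10.7 H [-0.0239  0.2096] z 0.0186 yaw err -0.0002 tilt [-0.     -0.0001] F [ 0.7  0.  -0.4] w 0.0002
```

Call:
{"name": "send_rows", "arguments": {"plan": [[0,-0.06,0,0,0,0,-1],[0,0,0,0,0,0,-1]]}}

```text
time_s: 10.9
ee_pos: [0.53, 0.0242, 0.0186]
tool_rot: [[-0.996, -0.091, -0.0], [-0.091, 0.996, -0.0], [0.0, -0.0, -1.0]]
force: [0.5, 0.7, -0.3]
grip_width: 0.0004
gripper_force: 0.1
```

Call:
{"name": "send_rows", "arguments": {"plan": [[0,-0.05,0,0,0,0,-1],[0,0,0,0,0,0,-1]]}}

```text
time_s: 11.1
ee_pos: [0.5302, 0.0229, 0.0187]
tool_rot: [[-0.996, -0.091, 0.0], [-0.091, 0.996, -0.0], [-0.0, -0.0, -1.0]]
force: [-0.0, -0.2, 0.4]
grip_width: 0.0005
gripper_force: 0.1
```

```bash
python3 -c "
from h import *
st()
crop('scene','pics/s4.png',170,150,320,260,5)"
```

```text
11.1 H [-0.0238  0.2068] z 0.0187 yaw err -0.0003 tilt [ 0.0001 -0.0001] F [-0.  -0.2  0.4] w 0.0005
```

Call:
{"name": "send_rows", "arguments": {"plan": [[0,-0.06,0,0,0,0,-1],[0,0,0,0,0,0,-1]]}}

```text
time_s: 11.35
ee_pos: [0.5303, 0.0217, 0.0188]
tool_rot: [[-0.996, -0.091, 0.0], [-0.091, 0.996, 0.001], [-0.0, 0.001, -1.0]]
force: [-1.6, 5.0, 2.0]
grip_width: 0.0007
gripper_force: 2.1
```

Call:
{"name": "send_rows", "arguments": {"plan": [[0,-0.06,0,0,0,0,-1],[0,0,0,0,0,0,-1]]}}

```text
time_s: 11.55
ee_pos: [0.5304, 0.0211, 0.0187]
tool_rot: [[-0.996, -0.091, -0.0], [-0.091, 0.996, 0.002], [-0.0, 0.002, -1.0]]
force: [-1.8, 12.3, 2.0]
grip_width: 0.0002
gripper_force: 5.2
```

View pics/s4.png

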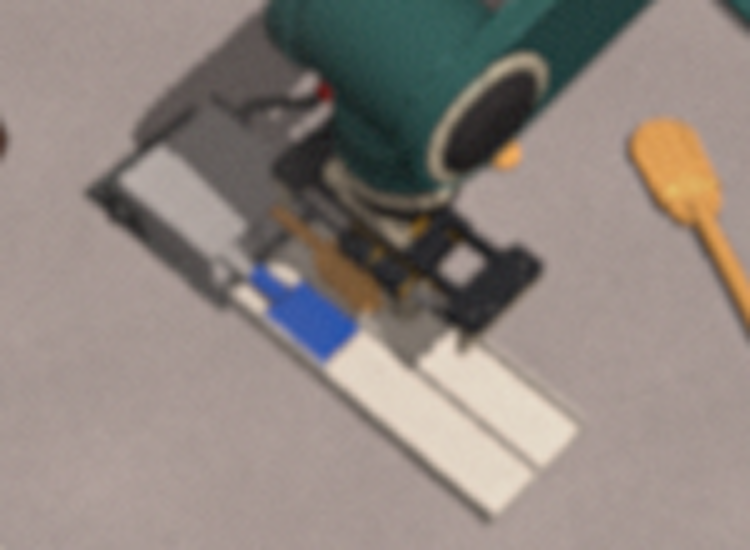

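Call:
{"name": "send_rows", "arguments": {"plan": [[0,0.4,0,0,0,0,-1],[0,0,-0.9,0,0,0,-1],[0,0,-0.9,0,0,0,-1],[0,0,-0.85,0,0,0,-1],[0.83,0,0,0,0,0,-1],[0.83,0,0,0,0,0,-1],[0.83,0,0,0,0,0,-1],[0.83,0,0,0,0,0,-1],[0.83,0,0,0,0,0,-1],[0,-0.7,0,0,0,0,-1],[0,-0.7,0,0,0,0,-1],[0,-0.7,0,0,0,0,-1],[0,-0.7,0,0,0,0,-1],[0,-0.7,0,0,0,0,-1],[0,-0.4,0,0,0,0,-1],[0,0,0,0,0,0,-1],[0,0,0,0,0,0,-1]]}}

```text
time_s: 13.25
ee_pos: [0.435, -0.0762, 0.0848]
tool_rot: [[-0.996, -0.091, -0.0], [-0.091, 0.996, 0.0], [0.0, 0.0, -1.0]]
force: [-0.3, 0.5, 0.5]
grip_width: 0.0007
gripper_force: 0.0
```

```bash
python3 -c "
from h import *
st()
crop('top','pics/t5.png',185,145,335,255,5)"
```

```text
13.25 H [-0.1276  0.1168] z 0.0848 yaw err -0.0006 tilt [-0.0002  0.0001] F [-0.3  0.5  0.5] w 0.0007
```

View pics/t5.png

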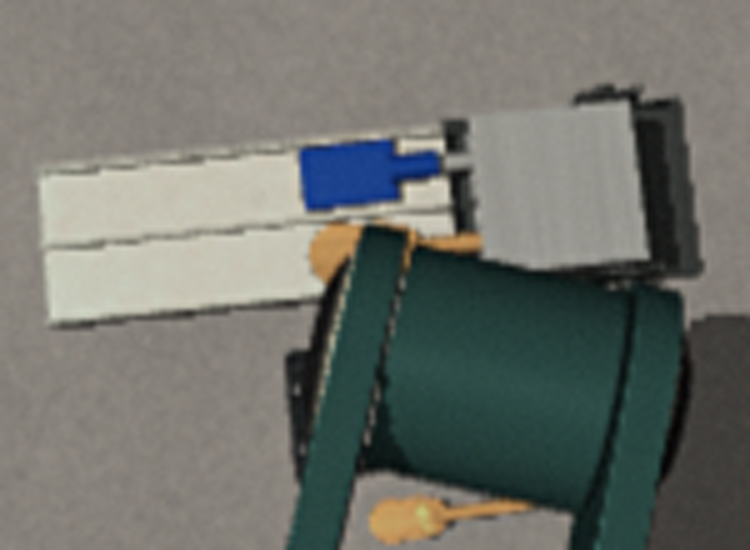

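Both utensils are fully home and the fingers are in front of the lever. Now I'll push it along the arc.

Call:
{"name": "send_rows", "arguments": {"plan": [[0,-0.5,0,0,0,0,-1],[0,-0.4,0,0,0,0,-1],[0,-0.24,-0.2,0,0,0,-1],[0,-0.24,-0.2,0,0,0,-1],[0,-0.28,-0.16,0,0,0,-1],[0,-0.28,-0.16,0,0,0,-1],[0,-0.28,-0.12,0,0,0,-1],[0,-0.28,-0.12,0,0,0,-1],[0,-0.3,-0.08,0,0,0,-1],[0,-0.3,-0.08,0,0,0,-1]]}}

```text
time_s: 14.3
ee_pos: [0.4422, -0.1544, 0.113]
tool_rot: [[-0.996, -0.091, 0.0], [-0.091, 0.996, -0.0], [-0.0, -0.0, -1.0]]
force: [2.4, 3.4, 0.3]
grip_width: 0.0003
gripper_force: 1.8
```

```bash
python3 -c "
from h import *
st()
crop('scene','pics/s6.png',150,110,300,220,5)"
```

```text
14.3 H [-0.1276  0.0383] z 0.113 yaw err -0.0003 tilt [ 0.0001 -0.    ] F [2.4 3.4 0.3] w 0.0003
```

View pics/s6.png

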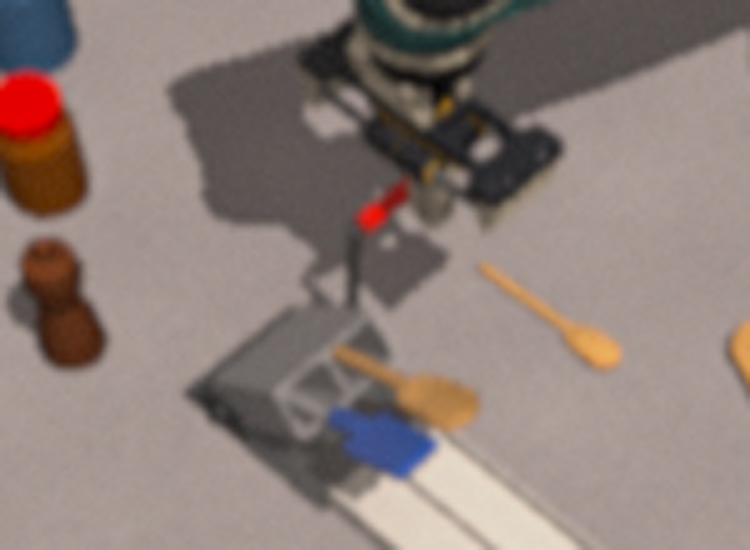

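The cup is tilting, with the spoon (430,400) and spatula (390,440) rising in it and the bar at (385,205) against the fingers. I'll continue.

Call:
{"name": "send_rows", "arguments": {"plan": [[0,-0.32,-0.02,0,0,0,-1],[0,-0.32,-0.02,0,0,0,-1],[0,-0.32,0.02,0,0,0,-1],[0,-0.32,0.02,0,0,0,-1],[0,-0.3,0.08,0,0,0,-1],[0,-0.3,0.08,0,0,0,-1],[0,-0.28,0.12,0,0,0,-1],[0,-0.28,0.12,0,0,0,-1],[0,-0.14,0.08,0,0,0,-1],[0,-0.14,0.08,0,0,0,-1],[0,-0.14,0.08,0,0,0,-1],[0,-0.14,0.08,0,0,0,-1],[0,-0.12,0.1,0,0,0,-1],[0,-0.12,0.1,0,0,0,-1],[0,-0.12,0.1,0,0,0,-1],[0,0,0,0,0,0,-1]]}}

```text
time_s: 15.95
ee_pos: [0.4496, -0.2363, 0.0866]
tool_rot: [[-0.996, -0.091, -0.001], [-0.091, 0.996, 0.003], [0.001, 0.004, -1.0]]
force: [0.9, 13.6, -0.2]
grip_width: 0.0009
gripper_force: 6.4
```

Call:
{"name": "send_rows", "arguments": {"plan": [[0,-0.1,0.06,0,0,0,-1],[0,0,0,0,0,0,-1]]}}

```text
time_s: 16.15
ee_pos: [0.4496, -0.2367, 0.0847]
tool_rot: [[-0.996, -0.092, -0.002], [-0.092, 0.996, 0.008], [0.001, 0.008, -1.0]]
force: [-0.9, 30.5, 1.2]
grip_width: 0.0004
gripper_force: 15.5
```

```bash
python3 -c "
from h import *
st()"
```

```text
16.15 H [-0.1278 -0.0444] z 0.0847 yaw err 0.0005 tilt [-0.0019  0.0077] F [-0.9 30.5  1.2] w 0.0004
```

The hinge is against its stop at 30 N. I'll back off and check.

Call:
{"name": "send_rows", "arguments": {"plan": [[0,0.3,0,0,0,0,-1],[0,0.6,0,0,0,0,-1],[0,0.6,0,0,0,0,-1],[0.8,0,0,0,0,0,-1],[0.8,0,0,0,0,0,-1],[0,0,-1,0,0,0,-1],[0,0,-1,0,0,0,-1],[0,0.8,-1,0,0,0,-1],[0,0.8,-1,0,0,0,-1],[0,0.8,-1,0,0,0,-1],[0,0.8,-1,0,0,0,-1],[0,1,0,0,0,0,-1],[0,1,0,0,0,0,-1],[0,1,0,0,0,0,-1],[0,1,0,0,0,0,-1],[0,0,0,0,0,0,-1],[0,0,0,0,0,0,-1]]}}

```text
time_s: 17.85
ee_pos: [0.3902, -0.0264, 0.236]
tool_rot: [[-0.996, -0.093, 0.001], [-0.093, 0.996, -0.0], [-0.001, -0.0, -1.0]]
force: [0.5, -0.3, -0.4]
grip_width: 0.0004
gripper_force: 0.0
```

```bash
python3 -c "
from h import *
st()
a=eyes.camera('scene')[90:230,130:280];b=eyes.camera('top')[120:260,225:355]
c=np.hstack([cv2.resize(a,None,fx=2.8,fy=2.8,interpolation=2),cv2.resize(b,None,fx=2.8,fy=2.8,interpolation=2)]);cv2.imwrite('pics/f.png',c)
print((px('top',H2w(h,[[-.08,-.071,.101],[-.146,-.071,.101]]))-[225,120])*2.8+[420,0],(px('scene',H2w(h,[[-.08,-.071,.101],[-.146,-.071,.101]]))-[130,90])*2.8)"
```

```text
17.85 H [-0.1678  0.1705] z 0.236 yaw err 0.0014 tilt [ 0.0007 -0.0004] F [ 0.5 -0.3 -0.4] w 0.0004
[[742.34720973 234.87335715]
 [750.83008336 299.59504279]] [[213.26894998 157.87266166]
 [248.70226223 130.71710198]]
```

View pics/f.png

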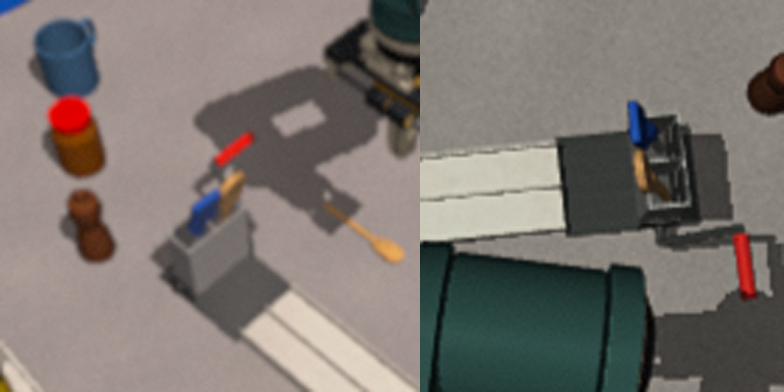

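The cup stands at its stop. The top view shows the bar at (741,236)–(747,296), matching the predicted upright position to about one camera pixel. Both utensils stand handle-down with a small lean, and the gripper is clear.

```bash
python3 -c "
from workcell import sign_off
print(sign_off())"
```

```text
the job is handed in; nothing more can be done
None
```

The job is handed in: the spoon and spatula were slid home and stand handle-down in the upright cup. The arm is clear, and nothing I did touched the jars, strainer or mill; the sign-off reported no verdict.

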